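Clear the tall bottle off the sample carriage and slide the carriage home

ROBOT

A 6-joint arm with a two-finger parallel gripper is mounted at the origin on the work surface. World frame = base frame: x ahead of the robot, y to its left, z up, the work surface at z = 0. Lengths are in m, angles in rad, forces in N, time in s.
With the tool pointing down it reaches from about 0.25 to 0.725 m from the base axis. Payload 4 kg.
Tool frame: the origin (TCP) lies on the centre line of the jaws, within the pads' length; the fingertips stand 25 mm ahead of it and the grasp point (between the pads) lies 6 mm ahead of it; z points along the fingers, x is the direction in which the jaws open and shut, and the axes are right-handed (so a half turn about z gives the same grasp; the last joint's range is limited). The gripper opens to 85 mm and grips with 20 to 120 N. Pads are 22 mm wide; open, the fingers measure 114 mm over their backs; the gripper's body (76 mm by 85 mm) begins 54 mm behind the grasp point. The pads swing forward as they close: fully open they stand 13 mm farther back than shut.
Start: joints at [1.229, 0.241, 0.005, 1.335, 0, 1.571], TCP at [0.168, 0.471, 0.256] pointing down, gripper open.
Joint ranges: [-2.72, 2.72], [-1.05, 1.87], [-1.09, 1.28], [-1.99, 2.15], [-1.42, 1.44], [-3.14, 3.14]. Speed limits (rad/s): [2.79, 2.79, 3.14, 3.14, 3.14, 3.14].

INTERFACE

Orientations are given as a unit quaternion [x, y, z, w].
In Python, from workcell import bot, imaging, order gives the robot as it stands.
- The arm moves only by the tool carry_out, never from a script. Its argument "moves" is a list of rows, each a list of 5 numbers: the shift along the tool's x, y, z scaled (see below), then the turn about the tool's z scaled (see below), then the opening, from -1 (shut) to 1 (fully open). In form: [[tx, ty, tz, roll, hand], ...]. A call has 1 to 20 rows; each row is the pose to reach, as a shift and turn from the pose commanded when the call began, along the tool's axes at that moment; what a row does not reach only later rows make up. The controller multiplies each number of a shift by 0.1 m and each number of a turn by 90 degrees. A row lasts 1/10 s, in which the tool goes at most 50 mm and 8.59 degrees, less where a joint would pass 70% of its speed; a pose out of reach is approached as far as the arm can. A call with a number of a shift or a turn outside -1 to 1 is refused whole. A call with a gripper value outside its range is refused whole. The fingers move at their own pace and stop on an object; the grip force is fixed at half the most. Time passes only in rows, so rows that repeat a pose let the fingers close. It gives the time, the measured TCP pose, the force and the opening at its end, in the units of the state.
- bot.get_obs(): the state, without advancing time (a new reading comes with each control period).
- imaging.camera(name): name is "side" or "top"; returns the picture (400x640x3 uint8, red, green, blue); there is no depth.
- imaging.camera_model(name): a dict with "fovy" (degrees; the focal length in pixels is half the picture's height over the tangent of half this angle, whatever the lens; pixels are square), "cx", "cy" (the principal point, pixels), "dist" ([k1, k2, p1, p2, k3] as OpenCV has them; the pictures are not rectified), "eye" and "rotation" of the camera in the world. Camera axes: x right, y up, looking along -z (the intrinsics and any distortion apply to the point x, -y, -z); pixel columns grow to the right and rows downward; lengths in m; the calibration is good to about 2 mm. A picture is of the moment at which its call begins. camera_model takes no time and is no camera call.
- order.job_done(): hands the job in, once; it reports no verdict.
The state is a dict: "clock": time; "joint_pos": joint angles; "joint_vel": joint speeds; "tau": joint torques, N m; "eef_pos": TCP position; "tool_rot": TCP orientation; "ft_force": force on the tool from outside, world axes, zero at the start; "ft_torque": the same for the moment, N m; "grip_width": finger opening in m.
Only numpy, scipy, OpenCV 4.12 (cv2) and the standard library are available. Lean on these libraries where they do the work, as an engineer would, in place of code of your own. Each camera call takes 0.05 s, during which the arm holds its last target.

TASK

Somebody left a tall bottle standing on the pulled-out carriage of the sample loader, where it is too tall to go in under the roof. Lift it off and stand it upright inside the empty shallow tray on the bench, then slide the carriage fully home into the loader, with the short jar still standing on it.

Things in the scene. Friction and masses are not known exactly. Their poses are not given: they have to be found in the camera images.
- bottle_mid (a point): The tall bottle standing on the carriage: white plastic, round, 50 mm diameter, 110 mm tall with its narrower cap (straight body to 63 mm above its underside), about 0.16 kg. The point is on its axis half-way up. It stands on one side of the carriage, the jar on the other, axes at least 100 mm apart. (A like bottle on the bench beside the loader is not meant.)
- jar_mid (a point): The short jar that stays on the carriage: white plastic, round, 44 mm in diameter, 35 mm tall, about 0.06 kg. The point is on its axis half-way up. It stands loose on the carriage floor inside the rim and rides in with the carriage.
- pull_post (a point): The carriage's pull post: steel, upright, round, 22 mm diameter, from 16 to 76 mm above the bench, fixed on a flat lip (70 mm wide, top at 16 mm) at the carriage's outer end, free all round. The point is on its axis, 55 mm above the bench. x points along the slide into the loader (the way to push), z up. Fully out, the loader's front face lies 180 mm past the post along x.
- carriage (a joint): Slide in m: 0 fully out (the start), 0.12 fully home at its stop; about 2 N friction, stays where left. Carriage: grey metal tray 220 mm wide, floor 16 mm and rim 28 mm above the bench, outer rim 37 mm past the post. Loader: fixed cream box 260 mm wide, front roof 95 mm high with 68 mm free below it; 130 mm behind its front face it rises to 155 mm.
- tray_in (a point): The empty tray for the bottle: an open grey plastic tray fixed on the bench, 130 mm square, 18 mm high, walls 4 mm. The point is the centre of its inner floor, 4 mm above the bench; x and y along its sides. It is on the left or the right of the carriage.
Not all that is in view belongs to the job. Leave any blue look-alike of the part that bears bottle_mid alone. What is meant by the part that bears jar_mid is not brown, and is the larger of those in its own colour.

How it is judged:
On the way, in this order (a step that is already met when the one before it is completed fails the run):
1. the tall bottle stands upright in the tray while the carriage is not yet home (x of bottle_mid in the frame of tray_in between -0.042 and 0.042 m and y of bottle_mid in the frame of tray_in between -0.042 and 0.042 m and z of bottle_mid in the frame of tray_in between 0.043 and 0.067 m and angle between bottle_mid's own z axis and vertical below 0.17 rad and value of joint carriage below 0.1 m), for 0.2 s.
2. the carriage is home with the jar standing on it (value of joint carriage above 0.108 m and x of jar_mid in the frame of pull_post between 0.04 and 0.2 m and y of jar_mid in the frame of pull_post between -0.11 and 0.11 m and z of jar_mid in the frame of pull_post between -0.035 and -0.01 m and angle between jar_mid's own z axis and vertical below 0.17 rad), for 0.2 s.
At the end, for the whole second after the job is handed in: The tall bottle stands upright (within 10 degrees) on the tray's floor, its axis within 42 mm of the tray's centre along each side; the carriage is at rest and home to within 12 mm; the short jar still stands upright (within 10 degrees) on the carriage (all of step 2 and x of bottle_mid in the frame of tray_in between -0.042 and 0.042 m and y of bottle_mid in the frame of tray_in between -0.042 and 0.042 m and z of bottle_mid in the frame of tray_in between 0.043 and 0.067 m and angle between bottle_mid's own z axis and vertical below 0.17 rad and velocity of joint carriage between -0.01 and 0.01 m/s); the robot touches nothing.
It fails at once if the jar is lifted off the carriage (height (world z) of jar_mid above 0.08 m).
It also fails if it takes over 56 s, if anything falls off the work surface, if the arm or the gripper's body presses on something with over 40 N, if the wrist force passes 120 N, or if a joint passes its speed limit or range.

## Working session

There is one attempt and no reset: what is moved stays moved. The work goes in short steps, Python scripts to look and compute and a tool call to move; the robot and the scene stay as the last step left them, time stands still between calls to the robot, and variables do not carry over. Pictures are saved under pics/ and viewed, and the job is handed in when it is done.

Besides the shell and the picture viewer there is one more tool, called after ">>>" as name([rows], argument=value, ...), one row to a line, values as JSON. carry_out: Moves the arm, as the interface text tells. Its arguments: {"type":"object","properties":{"moves":{"type":"array","items":{"type":"array","items":{"type":"number","minimum":-1,"maximum":1}}}},"required":["moves"]}

```bash
mkdir -p pics; cat > h.py <<'E'
import numpy as np, cv2
from workcell import bot, imaging, order
def K(m):
    f=200/np.tan(np.radians(m['fovy'])/2); return np.array([[f,0,m['cx']],[0,f,m['cy']],[0,0,1.]])
def ray(n,px):
    m=imaging.camera_model(n); p=np.atleast_2d(np.array(px,float))
    u=cv2.undistortPoints(p.reshape(-1,1,2),K(m),np.array(m['dist'],float)).reshape(-1,2)
    d=np.c_[u[:,0],-u[:,1],-np.ones(len(u))]@np.array(m['rotation']).T
    return np.array(m['eye']),d
def onz(n,px,z):
    e,d=ray(n,px); return e+d*((z-e[2])/d[:,2])[:,None]
def proj(n,P):
    m=imaging.camera_model(n); P=np.atleast_2d(P)
    c=(P-np.array(m['eye']))@np.array(m['rotation'])*np.array([1,-1,-1])
    return cv2.projectPoints(c.reshape(-1,1,3),np.zeros(3),np.zeros(3),K(m),np.array(m['dist'],float))[0].reshape(-1,2)
def snap(n,tag):
    im=imaging.camera(n); cv2.imwrite(f'pics/{tag}.png',im[:,:,::-1]); return im
E
python3 - <<'E'
from h import *
print(bot.get_obs())
for n in('top','side'):
    snap(n,n+'0'); print(imaging.camera_model(n))
E
```

```text
{'clock': 0.0, 'joint_pos': array([1.22899329e+00, 2.41427064e-01, 3.71314274e-03, 1.33517042e+00,
       1.75582758e-05, 1.57082160e+00]), 'joint_vel': array([ 1.10788828e-03,  5.54341084e-05,  3.27895892e-04, -1.55525426e-03,
       -1.22409078e-03,  7.72540249e-04]), 'tau': array([-1.20123270e-03, -3.72319829e+01,  2.52407545e+01,  1.70260342e-02,
       -1.46776019e-04,  3.56121106e-06]), 'eef_pos': array([0.16739624, 0.47053692, 0.25540162]), 'tool_rot': array([ 8.17070603e-01,  5.76536676e-01, -8.58072895e-04,  5.94756143e-04]), 'ft_force': array([ 0.44751014, -0.51293174, -0.24401592]), 'ft_torque': array([0.00202224, 0.04691648, 0.0122225 ]), 'grip_width': 0.08545182662817655}
{'fovy': 48.68540187531081, 'cx': 314.99241328173724, 'cy': 196.8530944883064, 'dist': array([-0.04275963,  0.        ,  0.        ,  0.        ,  0.        ]), 'eye': array([ 0.41639252, -0.01051569,  1.25618831]), 'rotation': array([ 0.02735977, -0.02303671, -0.6998623 ,  0.71338174])}
{'fovy': 56.64619748154954, 'cx': 319.7855511666901, 'cy': 204.47482421416876, 'dist': array([0.01119759, 0.        , 0.        , 0.        , 0.        ]), 'eye': array([0.17843416, 0.35857481, 0.63421583]), 'rotation': array([-0.1163303 ,  0.32325644,  0.8750996 , -0.34084194])}
```

View pics/top0.png

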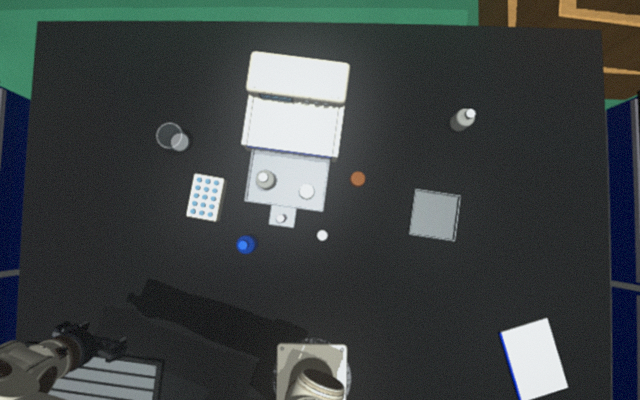

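View pics/side0.png

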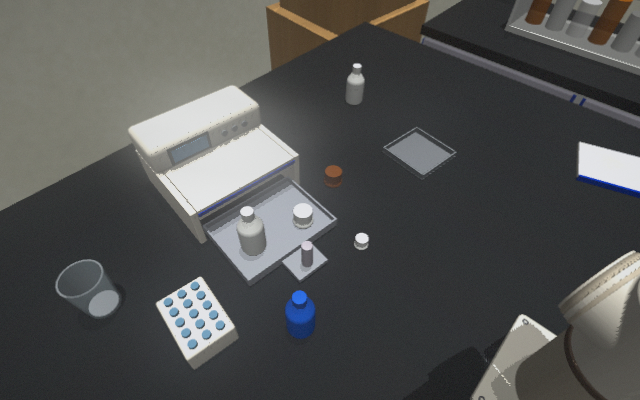

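The top view shows the tall bottle at (265,180) on the carriage, the jar at (307,191), the post at (281,217) and the tray at (435,215). The look-alikes are:
- a blue bottle at (246,245)
- a bench bottle at (462,119)
- a small white jar at (322,236), which is smaller and off the carriage
- a brown jar at (358,178)

`rotation` is a quaternion, so I'll fix the helper, enlarge the crop and measure.

```bash
sed -i "s/np.array(m\['rotation'\])/R.from_quat(m['rotation']).as_matrix()/; s/^import numpy.*/import numpy as np, cv2\nfrom scipy.spatial.transform import Rotation as R/" h.py
python3 - <<'E'
from h import *
t=cv2.imread('pics/top0.png'); s=cv2.imread('pics/side0.png')
a=cv2.resize(t[130:260,220:380],None,fx=5,fy=5,interpolation=cv2.INTER_CUBIC)[:600]
cv2.imwrite('pics/topc.png',a[:, :800])
b=cv2.resize(s[170:290,190:350],None,fx=5,fy=5,interpolation=cv2.INTER_CUBIC)
cv2.imwrite('pics/sidec.png',b)
g=cv2.cvtColor(t,cv2.COLOR_BGR2GRAY)
# tray
m=(g[170:260,390:480]>70).astype(np.uint8)
c=max(cv2.findContours(m,0,2)[0],key=cv2.contourArea); r=cv2.minAreaRect(c); bx=cv2.boxPoints(r)+[390,170]
print('tray',r,bx); P=onz('top',bx,0.018); print(P,P.mean(0),[np.linalg.norm(P[i]-P[i-1]) for i in range(4)])
# carriage corners rim
m=(g>90).astype(np.uint8)
for z,p in((.028,[(247,150),(330,160),(325,210),(245,203)]),(.11,[(265,175)]),(.051,[(307,191)]),(.076,[(281,217)]),(.095,[(244,148),(338,159)])):
    print(z,onz('top',p,z).round(3))
E
```

```text
tray ((44.79999923706055, 44.400001525878906), (48.0832633972168, 47.80042266845703), 8.13010311126709) [[407.61999702 234.66000366]
 [414.37999916 187.34000015]
 [461.98000336 194.13999939]
 [455.22000122 241.46000671]]
[[ 0.40375393 -0.26288574  0.018     ]
 [ 0.53687506 -0.28130787  0.018     ]
 [ 0.52023857 -0.41602877  0.018     ]
 [ 0.38712352 -0.39657627  0.018     ]] [ 0.46199777 -0.33919966  0.018     ] [np.float64(0.1347209336792385), np.float64(0.1343897639392313), np.float64(0.1357442244200499), np.float64(0.13452886087331678)]
0.028 [[ 0.633  0.192  0.028]
 [ 0.608 -0.042  0.028]
 [ 0.468 -0.031  0.028]
 [ 0.483  0.193  0.028]]
0.11 [[0.553 0.129 0.11 ]]
0.051 [[0.518 0.02  0.051]]
0.076 [[0.445 0.087 0.076]]
0.095 [[ 0.626  0.189  0.095]
 [ 0.601 -0.062  0.095]]
```

View pics/topc.png

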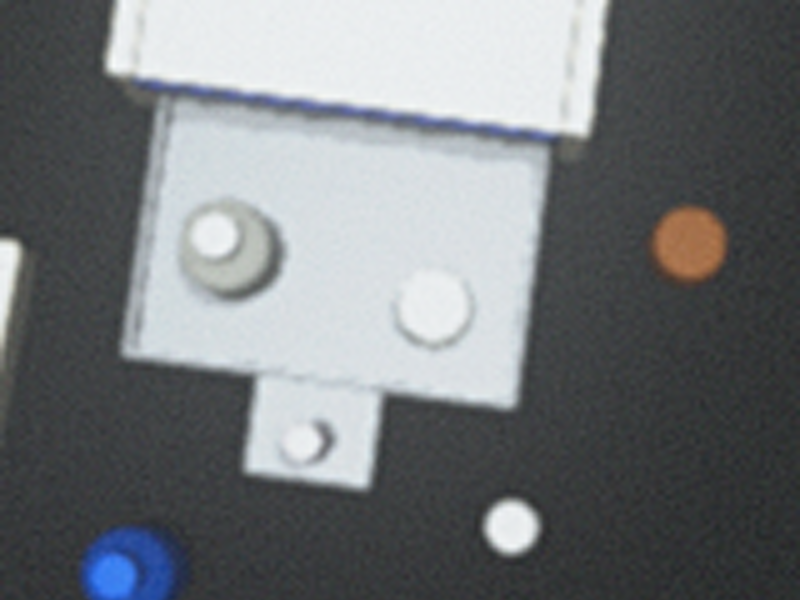

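View pics/sidec.png

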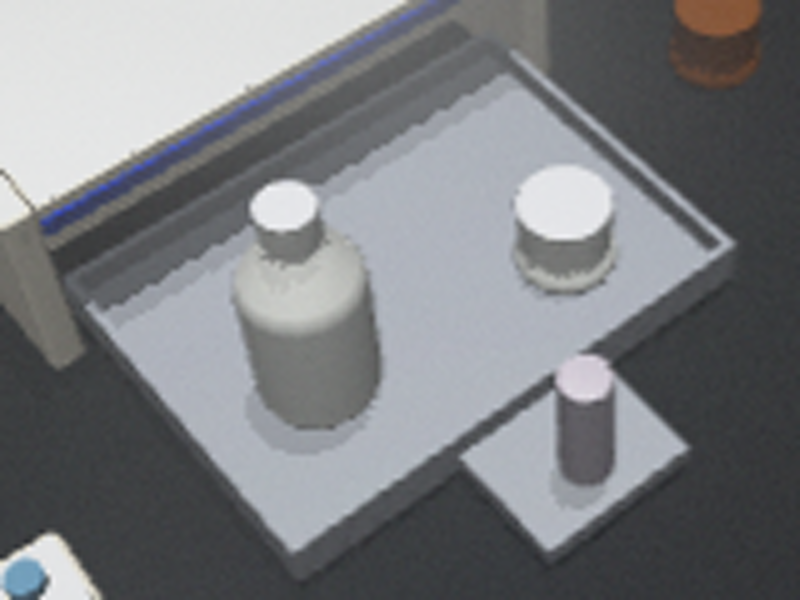

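The crops confirm the choices. The white tall bottle with its cap and the large white jar are both on the carriage, and the small white disc lies on the bench. In the top crop the cap centre is at (214,233), the jar top at (433,306) and the post top at (302,441). Next is two-view triangulation.

```bash
python3 - <<'E'
from h import *
T=lambda p:(220+(p[0]+.5)/5-.5,130+(p[1]+.5)/5-.5)
S=lambda p:(190+(p[0]+.5)/5-.5,170+(p[1]+.5)/5-.5)
for n,t,s,z in(('cap',(214,233),(285,207),.126),('jar',(433,306),(563,203),.051),('post',(302,441),(585,378),.076)):
    a,b=T(t),S(s); e1,d1=ray('top',a); e2,d2=ray('side',b); d1,d2=d1[0],d2[0]
    q=np.linalg.lstsq(np.c_[d1,-d2],e2-e1,rcond=None)[0]; p1=e1+q[0]*d1;p2=e2+q[1]*d2
    print(n,onz('top',a,z).round(4),onz('side',b,z).round(4),'tri',p1.round(4),p2.round(4))
A=onz('top',[T((108,73)),T((587,136))],.095); print(A); d=A[0]-A[1]; print(np.degrees(np.arctan2(-d[0],d[1])),np.linalg.norm(d))
B=onz('top',[T((122,356)),T((519,409))],.028); print(B,np.linalg.norm(B[0]-B[1])); d=B[0]-B[1]
print('axis yaw',np.degrees(np.arctan2(-d[0],d[1])))
# tray side
s=cv2.imread('pics/side0.png'); g=cv2.cvtColor(s,6)
m=(g[120:185,375:465]>75).astype(np.uint8)
c=max(cv2.findContours(m,0,2)[0],key=cv2.contourArea); r=cv2.approxPolyDP(c,4,True).reshape(-1,2)+[375,120]; print(r); 
P=onz('side',r,.018);print(P.round(3),P.mean(0))
print(R.from_quat(bot.get_obs()['tool_rot']).as_matrix().round(3))
E
```

```text
cap [[0.5478 0.1336 0.126 ]] [[0.5445 0.1339 0.126 ]] tri [0.5481 0.134  0.1232] [0.5467 0.1325 0.1229]
jar [[0.5185 0.0221 0.051 ]] [[0.518  0.0228 0.051 ]] tri [0.5186 0.0221 0.0498] [0.5187 0.0221 0.0498]
post [[0.4428 0.0898 0.076 ]] [[0.4411 0.0904 0.076 ]] tri [0.4428 0.09   0.074 ] [0.4421 0.0894 0.0739]
[[ 0.63608143  0.1966078   0.095     ]
 [ 0.60677958 -0.05888732  0.095     ]]
-6.5424706941486 0.257169902444644
[[ 0.48923554  0.19560735  0.028     ]
 [ 0.4639446  -0.02629551  0.028     ]] 0.2233394540730596
axis yaw -6.502117053651805
[[383 147]
 [421 174]
 [456 152]
 [417 127]]
[[ 0.531 -0.282  0.018]
 [ 0.41  -0.265  0.018]
 [ 0.387 -0.391  0.018]
 [ 0.513 -0.409  0.018]] [ 0.46018724 -0.3369722   0.018     ]
[[ 0.335  0.942 -0.001]
 [ 0.942 -0.335 -0.002]
 [-0.002 -0.    -1.   ]]
```

All three points agree with the given heights and sizes: cap top 0.123, jar 0.050, post 0.074, carriage width 0.223 and front face 0.18 past the post. Targets:
- bottle: (0.546, 0.1335)
- tray: (0.461, -0.338)
- post: (0.442, 0.090), with the slide direction at yaw -6.5°

Now I'll move above the bottle.

>>> carry_out([
  [-0.19,0.47,0,0,1],
  [-0.38,0.94,0,0,1],
  [-0.38,0.94,0,0,1],
  [-0.38,0.94,0,0,1],
])

```text
clock: 0.5
eef_pos: [0.2441, 0.403, 0.2561]
tool_rot: [0.818, 0.575, -0.0, -0.0]
ft_force: [0.1, 0.6, 0.7]
grip_width: 0.0858
```

>>> carry_out([
  [-0.19,0.47,0,0,1],
  [-0.38,0.94,0,0,1],
  [-0.38,0.94,0,0,1],
  [-0.38,0.94,0,0,1],
])

```text
clock: 0.9
eef_pos: [0.3192, 0.3367, 0.2561]
tool_rot: [0.817, 0.576, -0.0, -0.0]
ft_force: [-0.3, 0.7, -0.1]
grip_width: 0.0858
```

>>> carry_out([
  [-0.19,0.47,0,0,1],
  [-0.38,0.94,0,0,1],
  [-0.38,0.94,0,0,1],
  [-0.38,0.94,0,0,1],
])

```text
clock: 1.3
eef_pos: [0.3946, 0.2701, 0.256]
tool_rot: [0.817, 0.577, -0.0, -0.001]
ft_force: [-0.2, 0.5, -0.1]
grip_width: 0.0858
```

>>> carry_out([
  [-0.19,0.47,0,0,1],
  [-0.38,0.94,0,0,1],
  [-0.38,0.94,0,0,1],
  [-0.38,0.94,0,0,1],
])

```text
clock: 1.7
eef_pos: [0.4702, 0.2032, 0.2559]
tool_rot: [0.817, 0.577, -0.0, -0.001]
ft_force: [-0.3, 0.1, 0.3]
grip_width: 0.0857
```

>>> carry_out([
  [-0.19,0.47,0,0,1],
  [-0.38,0.93,0,0,1],
  [-0.38,0.93,0,0,1],
  [-0.38,0.93,0,0,1],
  [-0.38,0.93,0,0,1],
  [-0.38,0.93,0,0,1],
])

```text
clock: 2.3
eef_pos: [0.5445, 0.1368, 0.2566]
tool_rot: [0.816, 0.578, -0.0, -0.0]
ft_force: [-0.9, -1.2, 0.2]
grip_width: 0.0854
```

>>> carry_out([
  [-0.02,0.02,0.2,0,1],
  [-0.02,0.02,0.5,0,1],
  [-0.02,0.02,0.8,0,1],
  [-0.02,0.02,0.9,0,1],
  [-0.02,0.02,0.9,0,1],
  [-0.02,0.02,0.9,0,1],
])

```text
clock: 2.9
eef_pos: [0.5474, 0.133, 0.1677]
tool_rot: [0.817, 0.577, 0.001, 0.0]
ft_force: [0.4, 0.5, 0.5]
grip_width: 0.0851
```

```bash
python3 - <<'E'
from h import *
o=bot.get_obs();print(o['joint_pos'],o['eef_pos'])
s=snap('side','s1')[:,:,::-1]; t=snap('top','t1')[:,:,::-1]
a=cv2.resize(s[120:290,180:350],(400,400),interpolation=2); b=cv2.resize(t[100:230,210:340],(400,400),interpolation=2)
cv2.imwrite('pics/c1.png',np.hstack([a,b]))
E
```

```text
[2.38350291e-01 4.14920157e-01 1.61784199e-02 1.17028560e+00
 4.68893309e-05 5.79257000e-01] [0.54740149 0.13301498 0.16765115]
```

View pics/c1.png

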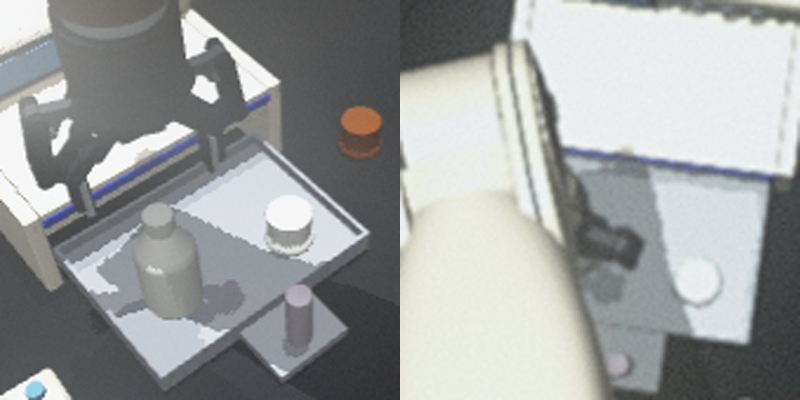

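The side crop shows the open jaws squarely above the white bottle, with the jar undisturbed. I'll descend gently.

>>> carry_out([
  [0,0,0.2,0,1],
  [0,0,0.4,0,1],
  [0,0,0.55,0,1],
  [0,0,0.68,0,1],
  [0,0,0.75,0,1],
  [0,0,0.8,0,1],
  [0,0,0.8,0,1],
  [0,0,0.8,0,1],
])

```text
clock: 3.8
eef_pos: [0.5475, 0.1324, 0.0869]
tool_rot: [0.817, 0.577, 0.001, 0.0]
ft_force: [0.2, -0.0, 0.0]
grip_width: 0.0854
```

```bash
python3 - <<'E'
from h import *
o=bot.get_obs();print(o['eef_pos'],o['ft_force'])
s=snap('side','s2')[:,:,::-1]
cv2.imwrite('pics/c2.png',cv2.resize(s[120:290,160:360],None,fx=3.5,fy=3.5,interpolation=2))
E
```

```text
[0.54747632 0.13243334 0.08689951] [ 0.23212429 -0.04360725  0.02701341]
```

View pics/c2.png

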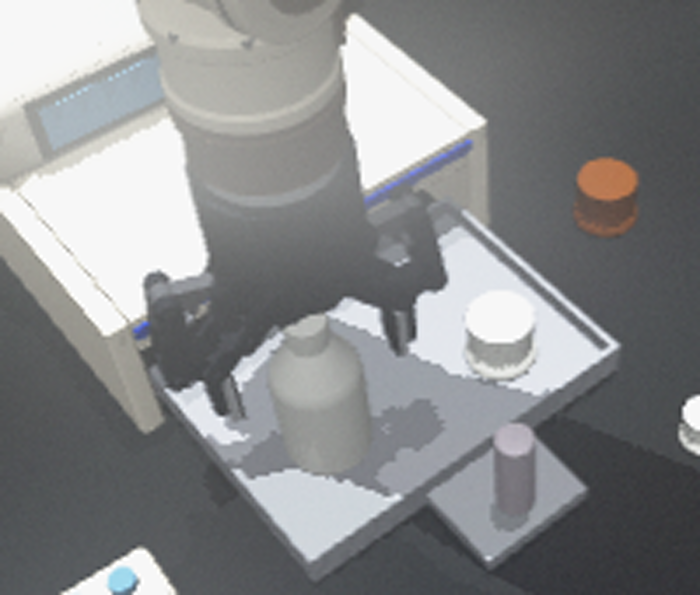

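The fingertips at crop (232,412) and (400,350) straddle the bottle axis at about (318,385), and no force is felt. I'll go down 5 mm and close.

>>> carry_out([
  [0,0,0.02,0,1],
  [0,0,0.04,0,1],
  [0,0,0.05,0,1],
  [0,0,0.05,0,1],
])

```text
clock: 4.25
eef_pos: [0.5468, 0.1323, 0.0811]
tool_rot: [0.817, 0.577, -0.0, -0.0]
ft_force: [0.6, 0.2, -0.5]
grip_width: 0.0854
```

>>> carry_out([
  [0,0,0,0,0.3],
  [0,0,0,0,0.1],
  [0,0,0,0,-0.1],
  [0,0,0,0,-0.3],
  [0,0,0,0,-1],
  [0,0,0,0,-1],
  [0,0,0,0,-1],
  [0,0,0,0,-1],
  [0,0,0,0,-1],
  [0,0,0,0,-1],
])

```text
clock: 5.25
eef_pos: [0.5475, 0.1324, 0.0818]
tool_rot: [0.817, 0.577, 0.001, 0.0]
ft_force: [0.7, 0.6, 4.8]
grip_width: 0.0479
```

```bash
python3 - <<'E'
from h import *
o=bot.get_obs();print(o['eef_pos'],o['ft_force'],o['grip_width'])
s=snap('side','s3')[:,:,::-1]
cv2.imwrite('pics/c3.png',cv2.resize(s[120:290,160:360],None,fx=3.5,fy=3.5,interpolation=2))
E
```

```text
[0.54749683 0.13241089 0.08181239] [0.65603137 0.62638166 4.83648348] 0.047853003590083064
```

View pics/c3.png

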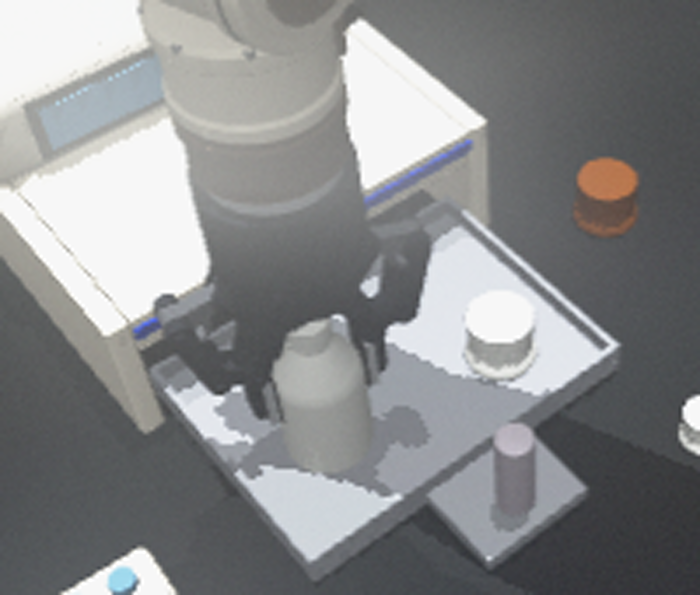

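The jaws hold the upper straight body, at 47.9 mm. I'll lift slowly and check for slip.

>>> carry_out([
  [0,0,-0.05,0,-1],
  [0,0,-0.12,0,-1],
  [0,0,-0.2,0,-1],
  [0,0,-0.3,0,-1],
  [0,0,-0.4,0,-1],
  [0,0,-0.5,0,-1],
  [0,0,-0.6,0,-1],
  [0,0,-0.65,0,-1],
  [0,0,-0.65,0,-1],
])

```text
clock: 6.2
eef_pos: [0.5477, 0.1325, 0.1475]
tool_rot: [0.817, 0.577, 0.001, 0.0]
ft_force: [-0.1, 0.3, -1.5]
grip_width: 0.0481
```

```bash
python3 - <<'E'
from h import *
o=bot.get_obs();print(o['eef_pos'],o['ft_force'],o['grip_width'])
s=snap('side','s4')[:,:,::-1]
cv2.imwrite('pics/c4.png',cv2.resize(s[100:270,160:360],None,fx=3.5,fy=3.5,interpolation=2))
E
```

```text
[0.54765741 0.13249102 0.14753828] [-0.11112144  0.32196681 -1.47201885] 0.048101195470817516
```

View pics/c4.png

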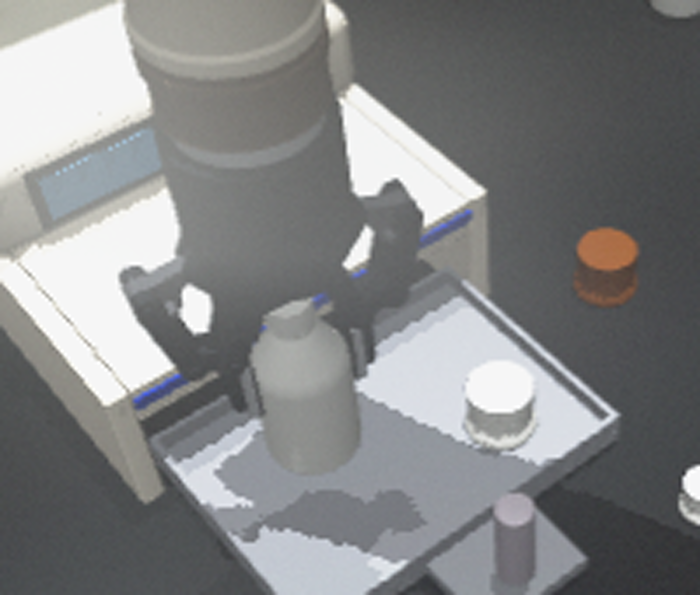

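The bottle is held upright and clear of the carriage, and its -1.5 N fits the weight. Moving to the tray.

>>> carry_out([
  [-0.1,0.02,-0.1,0,-1],
  [-0.25,0.04,-0.15,0,-1],
  [-0.45,0.07,-0.15,0,-1],
  [-0.7,0.11,-0.15,0,-1],
  [-0.94,0.15,-0.15,0,-1],
])

```text
clock: 6.75
eef_pos: [0.529, 0.0367, 0.1617]
tool_rot: [0.817, 0.576, -0.0, 0.0]
ft_force: [-0.4, -0.7, -1.5]
grip_width: 0.0484
```

>>> carry_out([
  [-0.25,0.04,0,0,-1],
  [-0.5,0.08,0,0,-1],
  [-0.75,0.12,0,0,-1],
  [-0.94,0.15,0,0,-1],
])

```text
clock: 7.15
eef_pos: [0.5112, -0.0575, 0.1616]
tool_rot: [0.818, 0.576, -0.0, 0.0]
ft_force: [0.3, 0.4, -1.5]
grip_width: 0.0482
```

>>> carry_out([
  [-0.25,0.04,0,0,-1],
  [-0.5,0.08,0,0,-1],
  [-0.75,0.12,0,0,-1],
  [-0.94,0.15,0,0,-1],
])

```text
clock: 7.55
eef_pos: [0.4936, -0.1509, 0.1617]
tool_rot: [0.818, 0.576, -0.0, 0.0]
ft_force: [0.9, -0.2, -0.7]
grip_width: 0.0479
```

>>> carry_out([
  [-0.25,0.04,0,0,-1],
  [-0.5,0.08,0,0,-1],
  [-0.75,0.12,0,0,-1],
  [-0.94,0.15,0,0,-1],
])

```text
clock: 7.95
eef_pos: [0.4761, -0.2444, 0.1617]
tool_rot: [0.818, 0.576, -0.0, 0.0]
ft_force: [0.2, 0.7, -1.7]
grip_width: 0.0476
```

>>> carry_out([
  [-0.25,0.04,0,0,-1],
  [-0.45,0.08,0,0,-1],
  [-0.65,0.12,0,0,-1],
  [-0.8,0.14,0,0,-1],
  [-0.9,0.15,0,0,-1],
  [-0.95,0.15,0,0,-1],
  [-0.95,0.15,0,0,-1],
  [-0.95,0.15,0,0,-1],
])

```text
clock: 8.75
eef_pos: [0.4597, -0.336, 0.1613]
tool_rot: [0.817, 0.577, 0.0, -0.0]
ft_force: [-0.9, 0.1, -1.7]
grip_width: 0.0477
```

```bash
python3 - <<'E'
from h import *
o=bot.get_obs();print(o['eef_pos'],o['ft_force'],o['grip_width'],o['joint_pos'])
s=snap('side','s5')[:,:,::-1]; t=snap('top','t5')[:,:,::-1]
a=cv2.resize(s[60:230,320:490],(400,400),interpolation=2); b=cv2.resize(t[150:280,370:500],(400,400),interpolation=2)
cv2.imwrite('pics/c5.png',np.hstack([a,b]))
E
```

```text
[ 0.459748   -0.33599933  0.16126366] [-0.91064515  0.10451226 -1.73302791] 0.04771795766135193 [-6.31294935e-01  4.32873779e-01  2.65775661e-02  1.16499124e+00
  3.54796523e-04 -2.90042254e-01]
```

View pics/c5.png

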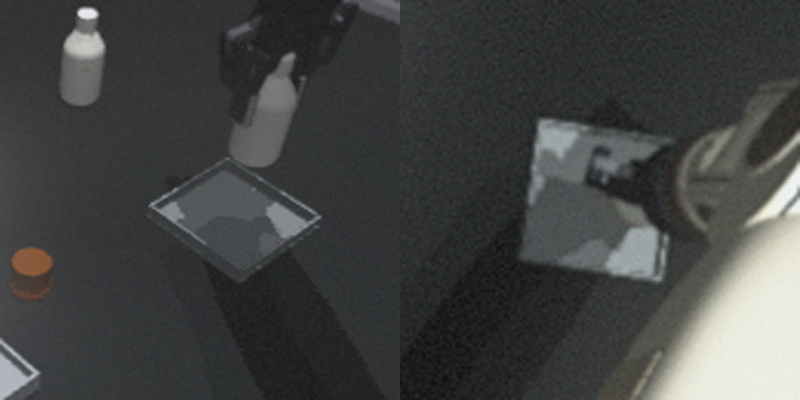

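The bottle seems to lean in the side view, so I'll check its axis against the projected vertical.

```bash
python3 - <<'E'
from h import *
s=cv2.imread('pics/s5.png')
x,y=.4605,-.3365
p=proj('side',[(x,y,.096),(x,y,.206),(x,y,.15)]); print(p)
c=cv2.resize(s[60:150,380:480],None,fx=6,fy=6,interpolation=2)
for a,b in[(p[0],p[1])]:
    f=lambda q:tuple(int(v) for v in (q-[380,60])*6+2.5)
    cv2.line(c,f(a),f(b),(0,0,255),1)
for z,rr in((.096,.025),(.159,.025),(.206,.012)):
    th=np.linspace(0,6.28,40); q=proj('side',np.c_[x+rr*np.cos(th),y+rr*np.sin(th),0*th+z])
    cv2.polylines(c,[((q-[380,60])*6+2.5).astype(int)],True,(0,255,0),1)
cv2.imwrite('pics/c6.png',c)
E
```

```text
[[426.28357588 123.9907017 ]
 [438.66826624  81.66298185]
 [432.04188952 104.29927667]]
```

View pics/c6.png

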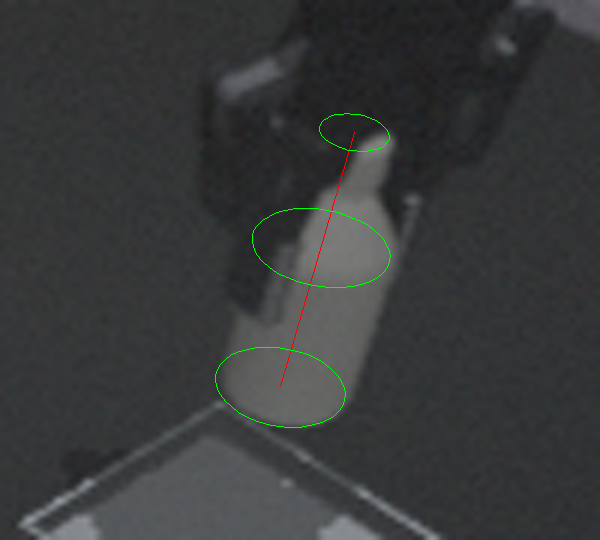

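The bottle is vertical to within a few degrees and centred over the tray. Lowering.

>>> carry_out([
  [0,0,0.15,0,-1],
  [0,0,0.3,0,-1],
  [0,0,0.45,0,-1],
  [0,0,0.58,0,-1],
  [0,0,0.7,0,-1],
  [0,0,0.78,0,-1],
  [0,0,0.84,0,-1],
  [0,0,0.87,0,-1],
  [0,0,0.87,0,-1],
  [0,0,0.87,0,-1],
])

```text
clock: 9.85
eef_pos: [0.4601, -0.3369, 0.0748]
tool_rot: [0.817, 0.577, 0.0, 0.0]
ft_force: [0.2, -0.8, -0.9]
grip_width: 0.0481
```

>>> carry_out([
  [0,0,0.01,0,-1],
  [0,0,0.02,0,-1],
  [0,0,0.02,0,-1],
])

```text
clock: 10.15
eef_pos: [0.4598, -0.3366, 0.0724]
tool_rot: [0.817, 0.577, 0.0, 0.0]
ft_force: [-0.4, 0.9, -1.6]
grip_width: 0.048
```

>>> carry_out([
  [0,0,0.01,0,-1],
  [0,0,0.02,0,-1],
  [0,0,0.02,0,-1],
])

```text
clock: 10.45
eef_pos: [0.4597, -0.3365, 0.0701]
tool_rot: [0.817, 0.577, -0.0, -0.0]
ft_force: [-0.2, 0.4, -2.3]
grip_width: 0.0479
```

>>> carry_out([
  [0,0,0.01,0,-1],
  [0,0,0.01,0,-1],
])

```text
clock: 10.65
eef_pos: [0.4599, -0.3366, 0.0698]
tool_rot: [0.817, 0.577, 0.0, 0.0]
ft_force: [-0.6, 0.5, 3.5]
grip_width: 0.0481
```

```bash
python3 - <<'E'
from h import *
o=bot.get_obs();print(o['eef_pos'],o['ft_force'])
s=snap('side','s7')
c=cv2.resize(s[80:180,370:480,::-1],None,fx=5.5,fy=5.5,interpolation=2)
cv2.imwrite('pics/c7.png',c)
E
```

```text
[ 0.45989658 -0.33659411  0.06984568] [-0.6268947   0.4730728   3.50894562]
```

View pics/c7.png

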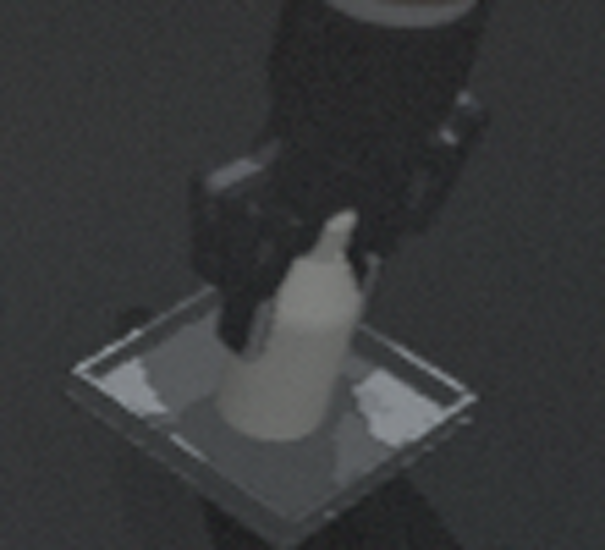

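The bottle touches the tray floor (+3.5 N). I'll open and rise.

>>> carry_out([
  [0,0,0,0,-0.1],
  [0,0,0,0,0.1],
  [0,0,0,0,0.4],
  [0,0,0,0,0.8],
  [0,0,0,0,1],
  [0,0,0,0,1],
  [0,0,0,0,1],
])

```text
clock: 11.4
eef_pos: [0.4598, -0.3366, 0.0691]
tool_rot: [0.817, 0.577, -0.0, -0.0]
ft_force: [1.2, 0.4, -0.0]
grip_width: 0.0858
```

>>> carry_out([
  [0,0,-0.15,0,1],
  [0,0,-0.4,0,1],
  [0,0,-0.7,0,1],
  [0,0,-1,0,1],
  [0,0,-1,0,1],
])

```text
clock: 11.9
eef_pos: [0.4622, -0.3384, 0.1742]
tool_rot: [0.817, 0.577, 0.001, 0.004]
ft_force: [0.8, 0.0, 0.7]
grip_width: 0.0855
```

>>> carry_out([
  [0.4,0,-0.3,0.095,1],
  [0.8,0,-0.3,0.19,1],
  [0.94,-0.15,-0.3,0.28,1],
  [0.94,-0.15,-0.3,0.37,1],
  [0.94,-0.15,-0.3,0.46,1],
  [0.94,-0.15,-0.3,0.55,1],
  [0.94,-0.15,-0.3,0.64,1],
  [0.94,-0.15,-0.3,0.73,1],
  [0.94,-0.15,-0.3,0.8,1],
  [0.94,-0.15,-0.3,0.856,1],
  [0.94,-0.15,-0.3,0.856,1],
  [0.94,-0.15,-0.3,0.856,1],
])

```text
clock: 13.1
eef_pos: [0.4769, -0.2428, 0.1987]
tool_rot: [0.998, -0.057, -0.0, -0.0]
ft_force: [-0.3, 0.2, -1.0]
grip_width: 0.0852
```

```bash
python3 - <<'E'
from h import *
o=bot.get_obs();print(o['eef_pos'],o['ft_force'],o['joint_pos'])
M=R.from_quat(o['tool_rot']).as_matrix();print(M.round(3))
d=np.array([.442,.090,0])-o['eef_pos'];print(d@M)
s=snap('side','s8'); t=snap('top','t8')
c=cv2.resize(s[80:190,350:490,::-1],(400,314),interpolation=2);b=cv2.resize(t[150:260,370:510,::-1],(400,314),interpolation=2)
cv2.imwrite('pics/c8.png',np.hstack([c,b]))
E
```

```text
[ 0.47689424 -0.24284934  0.19868646] [-0.34015475  0.24742292 -0.97912146] [-4.71009392e-01  3.41510813e-01 -9.11101224e-03  1.22117249e+00
  8.21834731e-06  1.21352865e+00]
[[ 0.994 -0.113 -0.001]
 [-0.113 -0.994  0.   ]
 [-0.001 -0.    -1.   ]]
[-0.07226077 -0.32666731  0.19887044]
```

View pics/c8.png

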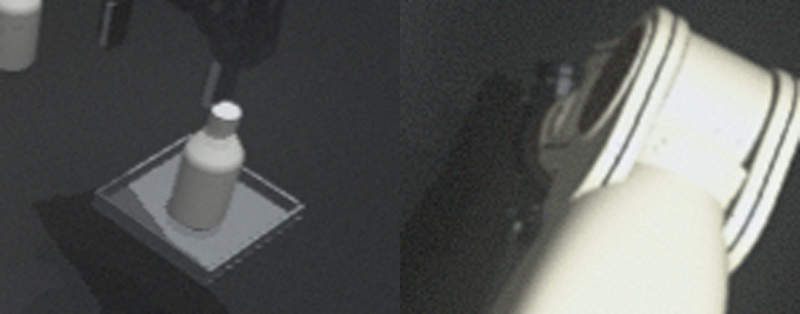

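The bottle stands upright in the tray, near its centre. Tool x now lies along the slide, so I'll go to the post.

>>> carry_out([
  [-0.09,-0.41,0,0,1],
  [-0.18,-0.82,0,0,1],
  [-0.18,-0.82,0,0,1],
])

```text
clock: 13.5
eef_pos: [0.4677, -0.1558, 0.1991]
tool_rot: [0.998, -0.055, -0.001, -0.001]
ft_force: [-0.3, -0.5, -0.7]
grip_width: 0.0858
```

>>> carry_out([
  [-0.09,-0.41,0,0,1],
  [-0.18,-0.82,0,0,1],
  [-0.18,-0.82,0,0,1],
])

```text
clock: 13.8
eef_pos: [0.4597, -0.0727, 0.1993]
tool_rot: [0.999, -0.055, -0.0, -0.001]
ft_force: [-0.1, -0.2, 0.1]
grip_width: 0.0856
```

>>> carry_out([
  [-0.09,-0.41,0,0,1],
  [-0.18,-0.82,0,0,1],
  [-0.18,-0.82,0,0,1],
])

```text
clock: 14.1
eef_pos: [0.4517, 0.0104, 0.1994]
tool_rot: [0.999, -0.055, 0.0, -0.001]
ft_force: [0.4, -0.8, 0.2]
grip_width: 0.0855
```

>>> carry_out([
  [-0.09,-0.41,0.2,0,1],
  [-0.18,-0.81,0.5,0,1],
  [-0.18,-0.81,0.8,0,1],
  [-0.18,-0.81,0.8,0,1],
  [-0.18,-0.81,0.8,0,1],
])

```text
clock: 14.6
eef_pos: [0.4435, 0.0891, 0.1194]
tool_rot: [0.998, -0.058, -0.001, 0.0]
ft_force: [1.1, -0.3, 0.2]
grip_width: 0.0855
```

```bash
python3 - <<'E'
from h import *
o=bot.get_obs();print(o['eef_pos'],o['ft_force'])
M=R.from_quat(o['tool_rot']).as_matrix()
print((np.array([.442,.090,.061])-o['eef_pos'])@M)
s=snap('side','s9')
cv2.imwrite('pics/c9.png',cv2.resize(s[120:290,190:400,::-1],None,fx=3.5,fy=3.5,interpolation=2))
E
```

```text
[0.44352481 0.08913525 0.11941257] [ 1.08428639 -0.3294742   0.15057509]
[-0.00155574 -0.00073653  0.05841351]
```

View pics/c9.png

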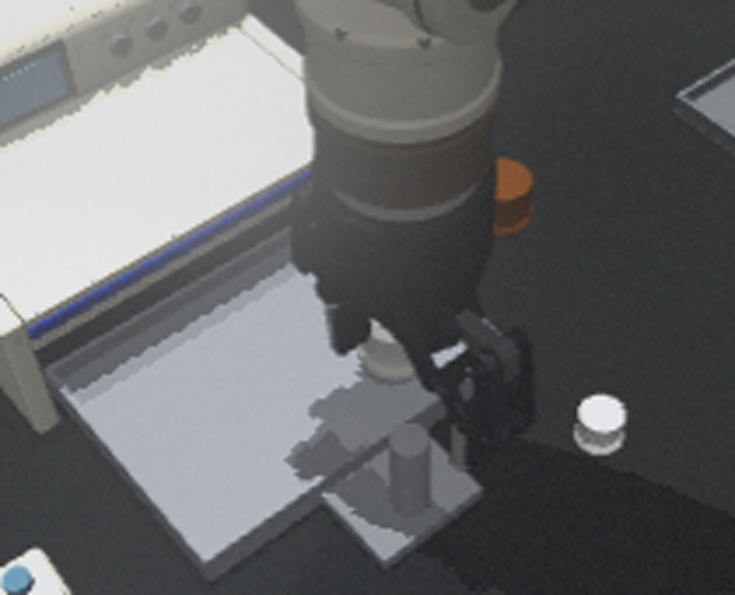

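The jaws straddle the post along the slide. I'll descend to TCP 0.066 and close gently.

>>> carry_out([
  [-0.01,0,0.15,0,1],
  [-0.01,0,0.3,0,1],
  [-0.01,0,0.42,0,1],
  [-0.01,0,0.5,0,1],
  [-0.01,0,0.53,0,1],
  [-0.01,0,0.53,0,1],
  [-0.01,0,0.53,0,1],
])

```text
clock: 15.35
eef_pos: [0.4431, 0.0901, 0.0671]
tool_rot: [0.998, -0.058, 0.001, -0.0]
ft_force: [-0.4, -0.3, 0.8]
grip_width: 0.0859
```

>>> carry_out([
  [0,0,0,0,0.6],
  [0,0,0,0,0.4],
  [0,0,0,0,0.2],
  [0,0,0,0,0],
  [0,0,0,0,-0.15],
  [0,0,0,0,-0.25],
  [0,0,0,0,-0.32],
  [0,0,0,0,-0.38],
  [0,0,0,0,-0.43],
  [0,0,0,0,-0.5],
  [0,0,0,0,-0.55],
  [0,0,0,0,-0.6],
  [0,0,0,0,-0.6],
])

```text
clock: 16.65
eef_pos: [0.4423, 0.0902, 0.0665]
tool_rot: [0.998, -0.058, -0.0, -0.0]
ft_force: [-1.5, 0.2, 3.6]
grip_width: 0.0207
```

```bash
python3 - <<'E'
from h import *
o=bot.get_obs();print(o['eef_pos'],o['ft_force'],o['grip_width'])
s=snap('side','s10')
cv2.imwrite('pics/c10.png',cv2.resize(s[120:290,190:400,::-1],None,fx=3.5,fy=3.5,interpolation=2))
E
```

```text
[0.44229281 0.09024193 0.06645582] [-1.48406374  0.15999364  3.56524374] 0.02073643419882415
```

View pics/c10.png

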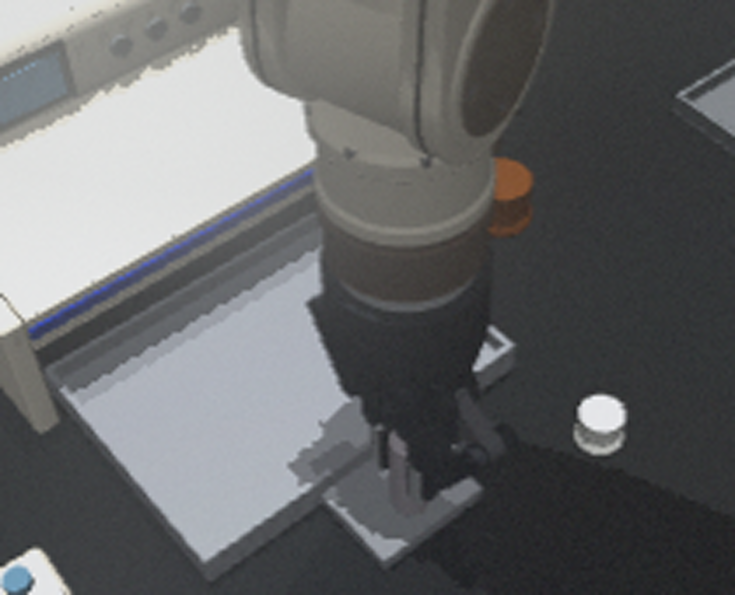

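The post is gripped and the carriage has hardly moved. Pushing slowly.

>>> carry_out([
  [0.01,0,0,0,-0.6],
  [0.03,0,0,0,-0.6],
  [0.06,0,0,0,-0.6],
  [0.1,0,0,0,-0.6],
  [0.15,0,0,0,-0.6],
  [0.2,0,0,0,-0.6],
  [0.25,0,0,0,-0.6],
  [0.3,0,0,0,-0.6],
  [0.35,0,0,0,-0.6],
  [0.4,0,0,0,-0.6],
  [0.45,0,0,0,-0.6],
  [0.5,0,0,0,-0.6],
  [0.55,0,0,0,-0.6],
  [0.6,0,0,0,-0.6],
  [0.65,0,0,0,-0.6],
  [0.7,0,0,0,-0.6],
  [0.74,0,0,0,-0.6],
  [0.77,0,0,0,-0.6],
  [0.79,0,0,0,-0.6],
  [0.8,0,0,0,-0.6],
])

```text
clock: 18.7
eef_pos: [0.5222, 0.081, 0.0665]
tool_rot: [0.998, -0.058, 0.0, -0.0]
ft_force: [-3.0, -0.3, 5.9]
grip_width: 0.0205
```

>>> carry_out([
  [0.01,0,0,0,-0.6],
  [0.03,0,0,0,-0.6],
  [0.06,0,0,0,-0.6],
  [0.1,0,0,0,-0.6],
  [0.14,0,0,0,-0.6],
  [0.18,0,0,0,-0.6],
  [0.22,0,0,0,-0.6],
  [0.26,0,0,0,-0.6],
  [0.3,0,0,0,-0.6],
  [0.33,0,0,0,-0.6],
  [0.35,0,0,0,-0.6],
  [0.36,0,0,0,-0.6],
  [0.36,0,0,0,-0.6],
])

```text
clock: 20.0
eef_pos: [0.5581, 0.0768, 0.0665]
tool_rot: [0.998, -0.058, 0.0, -0.0]
ft_force: [-1.5, -0.0, 4.4]
grip_width: 0.0207
```

```bash
python3 - <<'E'
from h import *
o=bot.get_obs();print(o['eef_pos'],o['ft_force'],o['grip_width'])
d=o['eef_pos'][:2]-[.4423,.0902];print(d@[.9934,-.115],d)
s=snap('side','s11')
cv2.imwrite('pics/c11.png',cv2.resize(s[120:290,190:400,::-1],None,fx=3.5,fy=3.5,interpolation=2))
E
```

```text
[0.55805403 0.07684878 0.06651084] [-1.54317353e+00 -5.64062004e-04  4.41122671e+00] 0.02069877776206603
0.11652544038159086 [ 0.11575403 -0.01335122]
```

View pics/c11.png

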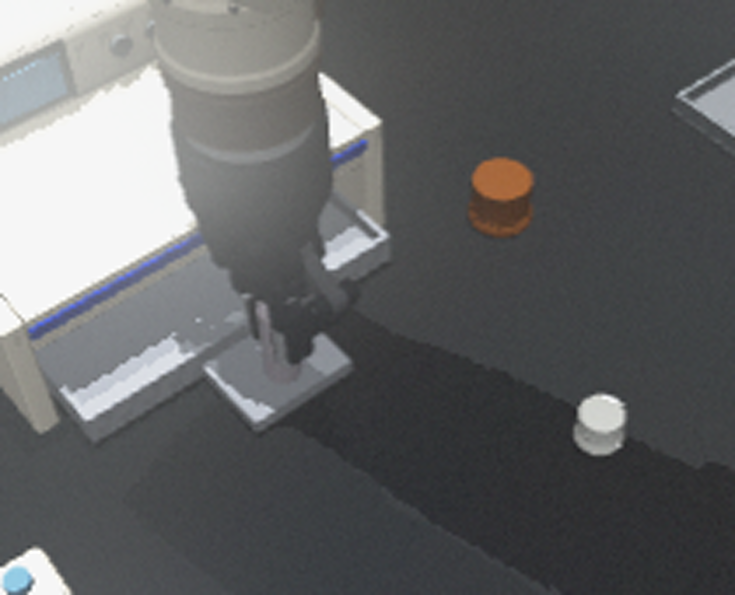

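>>> carry_out([
  [0.01,0,0,0,-0.6],
  [0.02,0,0,0,-0.6],
  [0.03,0,0,0,-0.6],
  [0.03,0,0,0,-0.6],
])

```text
clock: 20.45
eef_pos: [0.5608, 0.0765, 0.0665]
tool_rot: [0.998, -0.058, 0.0, -0.0]
ft_force: [-2.2, 0.3, 4.7]
grip_width: 0.0205
```

>>> carry_out([
  [0.01,0,0,0,-0.6],
  [0.01,0,0,0,-0.6],
])

```text
clock: 20.65
eef_pos: [0.5613, 0.0765, 0.0665]
tool_rot: [0.998, -0.058, -0.0, -0.0]
ft_force: [-2.3, 1.2, 5.8]
grip_width: 0.0204
```

>>> carry_out([
  [0.01,0,0,0,-0.6],
  [0.01,0,0,0,-0.6],
])

```text
clock: 20.85
eef_pos: [0.5614, 0.0765, 0.0665]
tool_rot: [0.998, -0.058, -0.001, -0.0]
ft_force: [-4.8, 0.3, 8.1]
grip_width: 0.0209
```

>>> carry_out([
  [0.01,0,0,0,-0.6],
  [0.01,0,0,0,-0.6],
])

```text
clock: 21.05
eef_pos: [0.5614, 0.0765, 0.0665]
tool_rot: [0.998, -0.058, -0.002, -0.0]
ft_force: [-8.0, 1.4, 10.4]
grip_width: 0.0208
```

The carriage is at its stop: travel is about 0.12, there is no more movement and the force is rising. I'll relax, open only half-way because the loader front is close, and rise.

>>> carry_out([
  [-0.02,0,0,0,-0.6],
  [-0.02,0,0,0,-0.5],
  [-0.02,0,0,0,-0.4],
  [-0.02,0,0,0,-0.3],
  [-0.02,0,0,0,-0.2],
  [-0.02,0,0,0,-0.1],
  [-0.02,0,0,0,0],
  [-0.02,0,0,0,0],
])

```text
clock: 21.85
eef_pos: [0.5616, 0.0764, 0.0662]
tool_rot: [0.998, -0.058, -0.0, 0.0]
ft_force: [-1.1, 0.7, 0.2]
grip_width: 0.0427
```

>>> carry_out([
  [0,0,-0.1,0,0],
  [0,0,-0.3,0,0],
  [0,0,-0.6,0,0],
  [0,0,-1,0,0],
  [0,0,-1,0,0],
])

```text
clock: 22.35
eef_pos: [0.5654, 0.0769, 0.1733]
tool_rot: [0.998, -0.058, 0.006, -0.001]
ft_force: [0.5, 0.1, 0.6]
grip_width: 0.0428
```

>>> carry_out([
  [-0.4,0,-0.3,0,0],
  [-0.8,0,-0.6,0,0],
  [-1,0,-0.6,0,0],
  [-1,0,-0.6,0,0],
])

```text
clock: 22.75
eef_pos: [0.4604, 0.0882, 0.2278]
tool_rot: [0.998, -0.057, 0.001, -0.0]
ft_force: [0.7, -0.5, 0.2]
grip_width: 0.0428
```

>>> carry_out([
  [-0.4,-0.4,0,0,0],
  [-0.8,-0.8,0,0,0],
  [-1,-1,0,0,0],
  [-1,-1,0,0,0],
])

```text
clock: 23.15
eef_pos: [0.3724, 0.2017, 0.2261]
tool_rot: [0.999, -0.055, -0.001, -0.0]
ft_force: [0.8, -0.0, -0.2]
grip_width: 0.0427
```

>>> carry_out([
  [0,-0.5,0,0,0],
  [0,-1,0,0,0],
  [0,-1,0,0,0],
  [0,-1,0,0,0],
])

```text
clock: 23.55
eef_pos: [0.3867, 0.2985, 0.2253]
tool_rot: [0.998, -0.057, -0.0, 0.001]
ft_force: [-0.4, -0.0, 0.2]
grip_width: 0.0428
```

```bash
python3 - <<'E'
from h import *
o=bot.get_obs();print(o['eef_pos'],o['ft_force'],o['clock'])
s=snap('side','s12');t=snap('top','t12')
cv2.imwrite('pics/c12.png',cv2.resize(t[80:260,220:480,::-1],None,fx=3,fy=3,interpolation=2))
cv2.imwrite('pics/c12s.png',cv2.resize(s[80:290,170:470,::-1],None,fx=2.6,fy=2.6,interpolation=2))
E
```

```text
[0.38667051 0.29851563 0.22534616] [-0.36604723 -0.04713517  0.23883309] 23.55
```

View pics/c12.png

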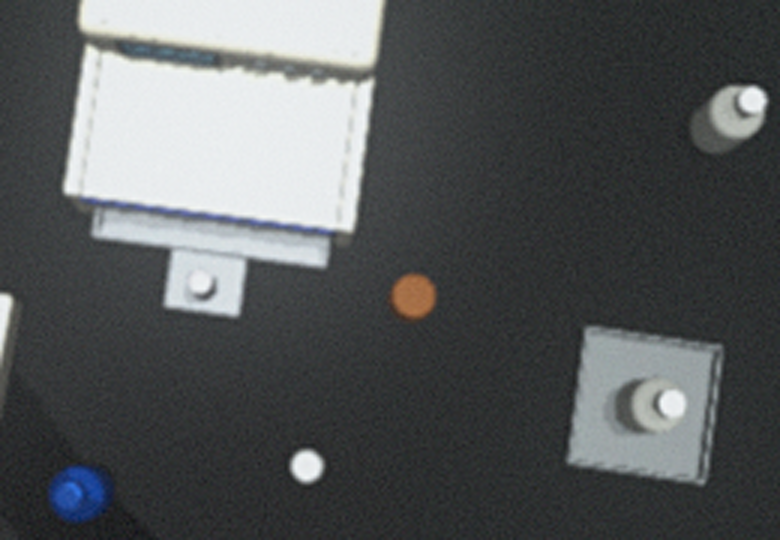

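View pics/c12s.png

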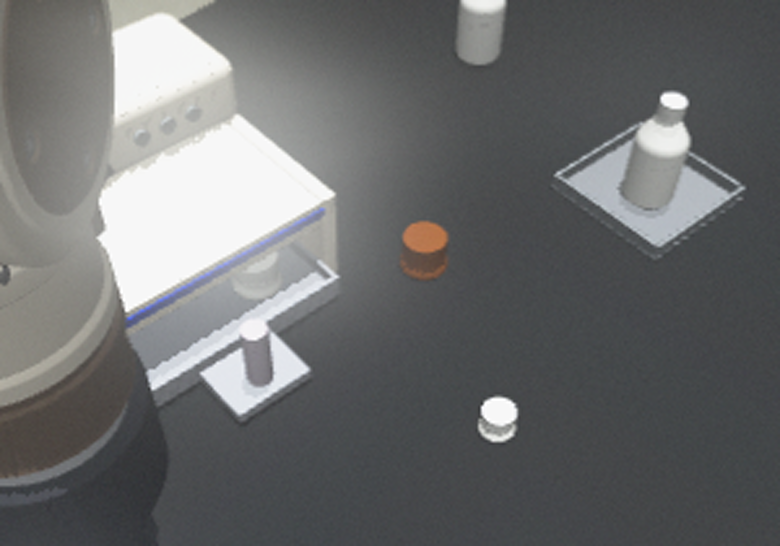

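The jar stands on the carriage under the roof (side crop (256,270)), the bottle is upright in the tray, and the arm is clear. Last numeric check, then hand in.

```bash
python3 - <<'E'
from h import *
T=lambda p:(220+(p[0]+.5)/3-.5,80+(p[1]+.5)/3-.5)
S=lambda p:(170+(p[0]+.5)/2.6-.5,80+(p[1]+.5)/2.6-.5)
p=onz('top',T((201,283)),.076)[0]; print('post',p,'travel',(p[:2]-[.4428,.0898])@[.9936,-.113])
cap=onz('top',T((671,404)),.114)[0]; cs=onz('side',S((674,101)),.114)[0]; print('cap',cap,cs)
base=onz('side',[S((256,292))],.016); print('jar base front approx',base)
c=np.array([.461,-.338]); a=np.radians(-8.13); Mx=np.array([[np.cos(a),-np.sin(a)],[np.sin(a),np.cos(a)]])
print('bottle in tray',(cap[:2]-c)@Mx,(cs[:2]-c)@Mx)
o=bot.get_obs();print(o['joint_vel'].round(3))
order.job_done()
E
```

```text
post [0.5607312  0.07484143 0.076     ] travel 0.11886675620844517
cap [ 0.45882015 -0.3357731   0.114     ] [ 0.45738972 -0.33481875  0.114     ]
jar base front approx [[0.63051833 0.01667406 0.016     ]]
bottle in tray [-0.00247287  0.00189625] [-0.00402389  0.00263872]
[-0.011 -0.021 -0.01   0.     0.002  0.003]
the job is handed in; nothing more can be done
```

The tall white bottle stands in the tray, the carriage is pushed home with the short jar still on it, and I handed the job in at about 24 s of the 56 s. I gripped the bottle from above to move it. For the carriage, I gripped the pull post and pushed it slowly to its stop.

The last checks all agreed:
- **Bottle:** it stands upright in the tray, within about 4 mm of the centre along each side in both views. On the way it looked a few degrees off vertical in the gripper, but after release it stood straight.
- **Carriage:** it travelled about 119 mm, measured from the post in the images. At the end of the push it no longer moved and the force rose to about 8 N.
- **Jar:** it is under the roof, so only the side view shows it. It looks upright on the carriage floor, and I took only a rough point on its base there, not its tilt.
- **Arm:** it is clear of everything, with almost no force reading. Its joints still showed up to about 0.02 rad/s at hand-in, from settling or sensor noise.

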